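Swing the pottery gauge arm back off the finished pot

ROBOT

A 6-joint arm with a two-finger parallel gripper is mounted at the origin on the work surface. World frame = base frame: x ahead of the robot, y to its left, z up, the work surface at z = 0. Lengths are in m, angles in rad, forces in N, time in s.
With the tool pointing down it reaches from about 0.25 to 0.775 m from the base axis. Payload 4 kg.
Tool frame: the origin (TCP) lies where the fingers leave the gripper's body, on its centre line; the fingertips stand 97 mm ahead of it and the grasp point (between the pads) lies 78 mm ahead of it; z points along the fingers, y is the line along which they close (so a half turn about z gives the same grasp; the last joint's range is limited). The gripper opens to 94 mm and grips with 3 to 60 N. Pads are 16 mm wide; open, the fingers measure 119 mm over their backs; the gripper's body (75 mm by 177 mm) begins 78 mm behind the grasp point.
Start: joints at [1.112, 0.087, 1.371, -0, 1.684, -0.103], TCP at [0.192, 0.516, 0.303] pointing down, gripper open.
Joint ranges: [-3.1, 3.1], [-0.76, 2.03], [0.27, 2.55], [-1.08, 4.22], [0.17, 2.65], [-2.57, 2.57]. Speed limits (rad/s): [2.79, 2.79, 3.14, 3.14, 3.14, 3.14].

INTERFACE

Orientations are given as [roll, pitch, yaw] about the fixed x, y, z axes, in that order (R = Rz(yaw) Ry(pitch) Rx(roll)).
In Python, from bench import robot, eyes gives the robot as it stands. The module is installed in compiled form; this text tells all that it offers.
- The arm moves only by the tool carry_out, never from a script. Its argument "deltas" is a list of rows, each an object of numbers: "dx", "dy", "dz": the shift along the tool's x, y, z each as a share of 0.02 m, from -1 to 1; "wx", "wy", "wz": the turn, a rotation vector about the tool's x, y, z each as a share of 0.12 rad, from -1 to 1; "gripper": the closure in counts, from 0 (fully open) to 255 (shut). In form: [{"dx": .., "dy": .., "dz": .., "wx": .., "wy": .., "wz": .., "gripper": ..}, ...]. A call has 1 to 20 rows; each row shifts and turns the commanded pose from where the row before left it, along the tool's axes as they then stand; what a row does not reach is not made up. A row lasts 1/12 s, in which the tool goes at most 41.7 mm and 7.16 degrees, less where a joint would pass 70% of its speed; a pose out of reach is approached as far as the arm can. A call with a number of a shift or a turn outside -1 to 1 is refused whole. A call with a gripper value outside its range is refused whole. The fingers move at their own pace and stop on an object; the grip force is fixed at half the most. Time passes only in rows, so rows that do not move let the fingers close. It gives the time, the measured TCP pose, the force, the opening and the grip force at its end, in the units of the state.
- robot.get_obs(): the state, without advancing time (a new reading comes with each control period).
- eyes.snapshot(name): name is "scene" or "side" or "wrist"; returns the picture (400x640x3 uint8, red, green, blue); there is no depth.
- eyes.get_calibration(name): a dict with "fovy" (degrees; the focal length in pixels is half the picture's height over the tangent of half this angle, whatever the lens; pixels are square), "cx", "cy" (the principal point, pixels), "R" (3x3) and "t" (3): a world point X has camera coordinates R X + t. Camera axes: x right, y down, z forward; pixel columns grow to the right and rows downward; lengths in m; the calibration is good to about 2 mm. A picture is of the moment at which its call begins: read the wrist's pose just before it. get_calibration takes no time and is no camera call; for the wrist camera it gives the pose at the moment of the call.
- robot.close_job(): hands the job in; it is judged then, once.
The state is a dict: "time": time; "joint_positions": joint angles; "qvel": joint speeds; "joint_torque": joint torques, N m; "tool_pos": TCP position; "ee_rot": TCP orientation; "wrist_force": force on the tool from outside, world axes, zero at the start; "wrist_torque": the same for the moment, N m; "width": finger opening in m; "finger_force": force on a finger pad.
Only numpy, scipy, OpenCV 4.12 (cv2) and the standard library are available. Lean on these libraries where they do the work, as an engineer would, in place of code of your own. Each camera call takes 0.05 s, during which the arm holds its last target. There are 200 camera calls.

TASK

The dark clay pot is finished and has to be lifted off later. Take the gauge whose arm reaches over this pot, swing the arm up and back past upright until it stays open on its own, leaning against its rear stop, and let go. Do not knock the pot, and leave the arm of the other gauge down.

Things in the scene. Friction and masses are not known exactly. Their poses are not given: they have to be found in the camera images.
- gauge: Height gauge over the pot: fixed plywood board 130 (x) by 250 (y) by 12 mm, with a steel post and a hinged arm. Origin: on the table under the post, z up. The hinge axis, parallel to x, is 180 mm above the origin. The board runs from y = +50 to -200 mm; on it at y = -135 mm lies a plaster disc 116 mm wide, 8 mm thick. At the start the arm lies level from the hinge towards -y.
- gauge_arm (a joint): Its arm: bar 12 mm square; at its end, 130 mm from the hinge, a round cross handle 14 mm thick, parallel to x, 68 mm to either side of the bar. A 34 mm pointer hangs 94 mm from the hinge. Value: 0 = level (start), grows as it swings up, 1.57 upright, 2.0 on its rear stop. Nearly free hinge: below about 1.6 it falls back, beyond that onto the stop. About 0.16 kg.
- pot: The finished pot: a loose, open, dark clay cup, 80 mm wide and 100 mm high, about 0.45 kg, standing on the plaster disc under the arm of its gauge. Origin: centre of its underside, z up; its rim is 120 mm above the table.
- spare_arm: The arm of the other gauge, which is the same in every part but has nothing on its disc. Origin: on its hinge, 180 mm above the table; x is the hinge axis; the arm lies level from there towards its -y, with its z up, and must stay so.
There are look-alikes about, which are no part of the job. Of the things like the pot, leave any that is blue; of the rest the larger one is meant.

How it is judged:
At the end, for the whole second after the job is handed in: The arm of the gauge over the pot is at rest, leaning back at more than 1.82 rad (104 degrees), held by nothing but its stop; the pot stands upright (within 10 degrees) and within 20 mm of where it was; the arm of the other gauge is down (within 10 degrees of level) (value of joint gauge_arm above 1.82 rad and velocity of joint gauge_arm between -0.1 and 0.1 rad/s and distance of pot from where it was at the start of the episode below 0.02 m and angle between each of pot, spare_arm's own z axis and vertical below 0.17 rad); the robot touches nothing.
It fails at once if the pot is knocked (tipped by more than 20 degrees or shifted by more than 30 mm) (angle between pot's own z axis and vertical above 0.35 rad or distance of pot from where it was at the start of the episode above 0.03 m).
It fails at once if the arm of the other gauge is raised by more than 20 degrees (angle between spare_arm's own z axis and vertical above 0.35 rad).
It also fails if it takes over 30 s, if anything falls off the work surface, if the arm or the gripper's body presses on something with over 40 N, if the wrist force passes 120 N, or if a joint passes its speed limit or range.

## Working session

There is one attempt and no reset: what is moved stays moved. The work goes in short steps, Python scripts to look and compute and a tool call to move; the robot and the scene stay as the last step left them, time stands still between calls to the robot, and variables do not carry over. Pictures are saved under pics/ and viewed, at most 10 in all, crops included, and the job is handed in when it is done.

Besides the shell and the picture viewer there is one more tool, called after "Emit:" in YAML: its name, and indented under it one key for each argument. carry_out: Moves the arm, as the interface text tells. Shift numbers are shares of 0.02 m and turn numbers shares of 0.12 rad, none past 1 either way. Its arguments: {"type":"object","properties":{"deltas":{"type":"array","items":{"type":"object","properties":{"dx":{"type":"number"},"dy":{"type":"number"},"dz":{"type":"number"},"wx":{"type":"number"},"wy":{"type":"number"},"wz":{"type":"number"},"gripper":{"type":"number"}}}}},"required":["deltas"]}

```bash
mkdir -p pics; python3 - <<'E'
from bench import robot, eyes
import cv2,numpy as np
o=robot.get_obs(); print(o['time'],o['tool_pos'],o['ee_rot'],o['width'])
for n in("scene","side"):
    c=eyes.get_calibration(n); print(n,c)
    cv2.imwrite(f"pics/{n}0.png",eyes.snapshot(n)[:,:,::-1])
E
```

```text
0.0 [0.19144496 0.51526188 0.30150279] [-3.13941724e+00 -2.21400370e-04  2.78579819e+00] 0.09405650995216604
scene {'fovy': 52.86876323391973, 'cx': 324.3399078876822, 'cy': 203.7386101574014, 'R': array([[ 0.3507152 ,  0.93642796,  0.01007573],
       [ 0.62658299, -0.22664744, -0.74567063],
       [-0.69598319,  0.2678313 , -0.66623854]]), 't': array([-0.17556061, -0.22901907,  1.47621946])}
side {'fovy': 56.66636789149404, 'cx': 325.38386632428427, 'cy': 196.78019890044325, 'R': array([[ 0.98092563, -0.19389389, -0.01378666],
       [-0.12965806, -0.59980953, -0.7895678 ],
       [ 0.144823  ,  0.77629485, -0.61350844]]), 't': array([-0.51195879,  0.16355064,  0.85049229])}
```

View pics/scene0.png

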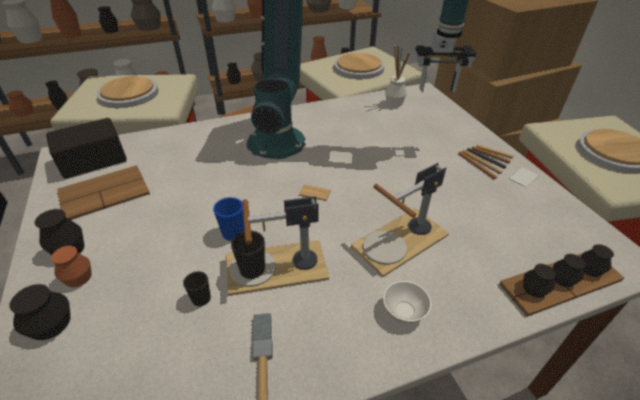

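View pics/side0.png

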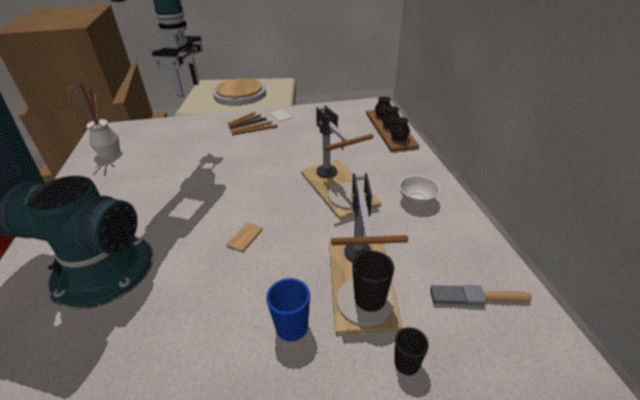

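The scene view shows the pot at about (250,255), on the near gauge with its post base at (305,260). The side view puts the handle at (331,240)–(407,238). The spare gauge is at scene (420,225). I'll enlarge both views to read the points.

```bash
python3 - <<'E'
import cv2,numpy as np
a=cv2.imread("pics/scene0.png")[180:305,205:345]; b=cv2.imread("pics/side0.png")[165:340,315:425]
a=cv2.resize(a,None,fx=3.3,fy=3.3,interpolation=2);b=cv2.resize(b,None,fx=3,fy=3,interpolation=2)
h=max(a.shape[0],b.shape[0]);p=lambda i:cv2.copyMakeBorder(i,0,h-i.shape[0],0,0,0)
cv2.imwrite("pics/c1.png",np.hstack([p(a),p(b)])); print(a.shape,b.shape)
E
```

```text
(412, 462, 3) (525, 330, 3)
```

View pics/c1.png

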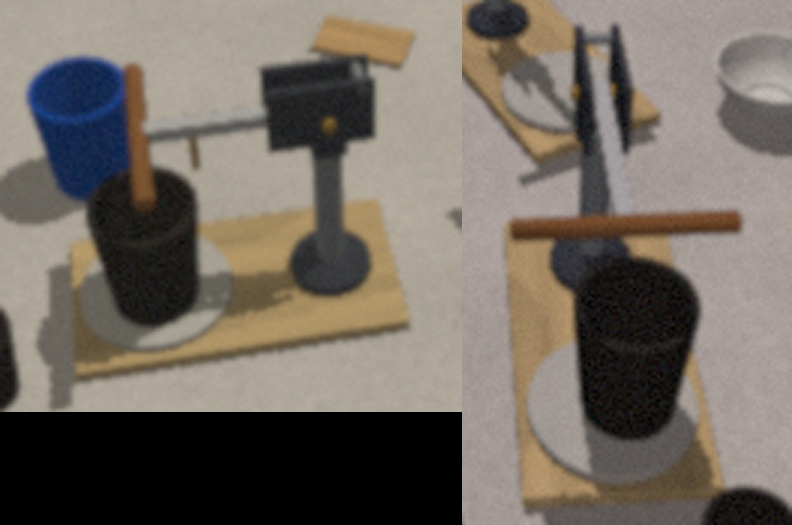

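The pot's gauge is clear in the crops. The handle ends are at scene (245,201)/(249,242) and side (332,241)/(408,239), and the board corners are visible. I'll fit the pose from these.

```bash
cat > h.py <<'E'
import numpy as np
from bench import robot, eyes
def proj(n,X):
    c=eyes.get_calibration(n); p=np.asarray(X)@c['R'].T+c['t']; f=200/np.tan(np.radians(c['fovy']/2))
    return np.c_[f*p[:,0]/p[:,2]+c['cx'],f*p[:,1]/p[:,2]+c['cy']]
def Rz(a): return np.array([[np.cos(a),-np.sin(a),0],[np.sin(a),np.cos(a),0],[0,0,1]])
E
python3 - <<'E'
from h import *
from scipy.optimize import least_squares
L={'scene':([[-.068,-.13,.18],[.068,-.13,.18],[.065,-.2,.012],[.065,.05,.012],[-.065,.05,.012]],[[245.3,200.6],[248.9,242.1],[228.3,292.1],[328.6,277],[319.5,242.1]]),
'side':([[-.068,-.13,.18],[.068,-.13,.18],[-.065,-.2,.012],[.065,-.2,.012]],[[331.7,241.3],[407.7,239],[336,331.7],[401.7,327.7]])}
def f(p): return np.concatenate([(proj(n,np.array(a)@Rz(p[2]).T+[p[0],p[1],0])-b).ravel() for n,(a,b) in L.items()])
r=least_squares(f,[.5,0,0]);print(r.x,r.fun.round(1))
g=lambda v:Rz(r.x[2])@v+[r.x[0],r.x[1],0]
print('hinge',g([0,0,.18]),'handle',g([-.068,-.13,.18]),g([0,-.13,.18]),g([.068,-.13,.18]))
# spare gauge rough, ends of handle at z=.18 from scene
c=eyes.get_calibration('scene');F=200/np.tan(np.radians(c['fovy']/2))
for u,v,z in((377,186,.18),(413,214,.18),(421,226,.02)):
    d=c['R'].T@np.array([(u-c['cx'])/F,(v-c['cy'])/F,1]);o=-c['R'].T@c['t'];print(o+d*(z-o[2])/d[2])
E
```

```text
[ 0.5835297  -0.08413474 -0.16341245] [-0.2  0.1 -0.6 -0.  -1.5  1.   0.6  0.5  0.  -2.3 -0.4 -0.4  0.2 -0.6
 -1.1 -1.3  1.4  0.3]
hinge [ 0.5835297  -0.08413474  0.18      ] handle [ 0.4952864 -0.2013402  0.18     ] [ 0.5623805  -0.21240286  0.18      ] [ 0.6294746  -0.22346552  0.18      ]
[0.55214338 0.11908445 0.18      ]
[0.67260827 0.15226276 0.18      ]
[0.58226255 0.2583224  0.02      ]
```

Plan: grip the near half of the handle about 52 mm from the bar, with the tool pointing down. Carry it round the arc at constant orientation, so the round handle turns between the pads, and release past upright. I'll go high first.

Emit:
carry_out:
  deltas:
    - {"dz":-1,"wz":-0.8,"gripper":0}
    - {"dz":-1,"wz":-0.8,"gripper":0}
    - {"dz":-1,"gripper":0}
    - {"dz":-1,"gripper":0}
    - {"dx":-0.65,"dy":-1,"gripper":0}
    - {"dx":-0.65,"dy":-1,"gripper":0}
    - {"dx":-0.65,"dy":-1,"gripper":0}
    - {"dx":-0.65,"dy":-1,"gripper":0}
    - {"dx":-0.65,"dy":-1,"gripper":0}
    - {"dx":-0.65,"dy":-1,"gripper":0}
    - {"dx":-0.65,"dy":-1,"gripper":0}
    - {"dx":-0.65,"dy":-1,"gripper":0}
    - {"dx":-0.65,"dy":-1,"gripper":0}
    - {"dx":-0.65,"dy":-1,"gripper":0}
    - {"dx":-0.65,"dy":-1,"gripper":0}
    - {"dx":-0.65,"dy":-1,"gripper":0}
    - {"dx":-0.65,"dy":-1,"gripper":0}
    - {"dx":-0.65,"dy":-1,"gripper":0}
    - {"dx":-0.65,"dy":-1,"gripper":0}
    - {"dx":-0.65,"dy":-1,"gripper":0}

```text
invalid input
```

Emit:
carry_out:
  deltas:
    - {"dx":-0.65,"dy":-1,"gripper":0}
    - {"dx":-0.65,"dy":-1,"gripper":0}
    - {"dx":-0.65,"dy":-1,"gripper":0}
    - {"dx":-0.65,"dy":-1,"gripper":0}
    - {"dx":-0.65,"dy":-1,"gripper":0}
    - {"dx":-0.65,"dy":-1,"gripper":0}
    - {"dx":-0.65,"dy":-1,"gripper":0}
    - {"dx":-0.65,"dy":-1,"gripper":0}
    - {"dx":-0.65,"dy":-1,"gripper":0}
    - {"dx":-0.65,"dy":-1,"gripper":0}
    - {"dx":-0.65,"dy":-1,"gripper":0}
    - {"dx":-0.65,"dy":-1,"gripper":0}
    - {"dx":-0.65,"dy":-1,"gripper":0}
    - {"dx":-0.65,"dy":-1,"gripper":0}
    - {"dx":-0.65,"dy":-1,"gripper":0}
    - {"dx":-0.65,"dy":-1,"gripper":0}
    - {"dx":-0.65,"dy":-0.9,"gripper":0}
    - {"gripper":0}
    - {"gripper":0}

```text
invalid input
```

```bash
python3 - <<'E'
from h import *
import cv2
o=robot.get_obs();print(o['time'],o['tool_pos'],o['ee_rot'],o['joint_positions'])
im=eyes.snapshot('wrist')[:,:,::-1].copy()
g=lambda v:Rz(-.1634)@v+[.5835,-.0841,0]
P=[g([-.068,-.13,.18]),g([0,-.13,.18]),g([.068,-.13,.18]),g([0,0,.18])]
p=proj('wrist',P);print(p.round())
for q in p: cv2.circle(im,tuple(int(v) for v in q),4,(0,255,0),1)
cv2.imwrite('pics/w1.png',im)
E
```

```text
0.1 [0.19144884 0.51527354 0.30164567] [-3.13964206e+00 -2.02389299e-04  2.78581626e+00] [ 1.11190540e+00  8.78480223e-02  1.37209023e+00  5.39588356e-07
  1.68361547e+00 -1.03114671e-01]
[[-113.  614.]
 [ -83.  642.]
 [ -56.  668.]
 [   5.  632.]]
```

View pics/w1.png

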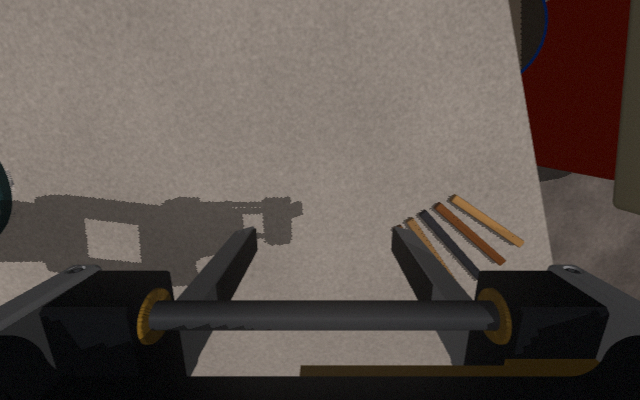

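The calls were refused and the arm has not moved: the wrist view still shows the start area, with tools at (460,235). The rows probably need every key.

Emit:
carry_out:
  deltas:
    - {"dx":0,"dy":0,"dz":-1,"wx":0,"wy":0,"wz":-0.8,"gripper":0}
    - {"dx":0,"dy":0,"dz":-1,"wx":0,"wy":0,"wz":-0.8,"gripper":0}
    - {"dx":0,"dy":0,"dz":-1,"wx":0,"wy":0,"wz":0,"gripper":0}
    - {"dx":0,"dy":0,"dz":-1,"wx":0,"wy":0,"wz":0,"gripper":0}

```text
time: 0.48
tool_pos: [0.1915, 0.5154, 0.383]
ee_rot: [-3.14, -0.0, 2.978]
wrist_force: [-0.3, -0.7, 0.3]
width: 0.0944
finger_force: 0.0
```

Emit:
carry_out:
  deltas:
    - {"dx":-0.65,"dy":-1,"dz":0,"wx":0,"wy":0,"wz":0,"gripper":0}
    - {"dx":-0.65,"dy":-1,"dz":0,"wx":0,"wy":0,"wz":0,"gripper":0}
    - {"dx":-0.65,"dy":-1,"dz":0,"wx":0,"wy":0,"wz":0,"gripper":0}
    - {"dx":-0.65,"dy":-1,"dz":0,"wx":0,"wy":0,"wz":0,"gripper":0}
    - {"dx":-0.65,"dy":-1,"dz":0,"wx":0,"wy":0,"wz":0,"gripper":0}
    - {"dx":-0.65,"dy":-1,"dz":0,"wx":0,"wy":0,"wz":0,"gripper":0}
    - {"dx":-0.65,"dy":-1,"dz":0,"wx":0,"wy":0,"wz":0,"gripper":0}
    - {"dx":-0.65,"dy":-1,"dz":0,"wx":0,"wy":0,"wz":0,"gripper":0}
    - {"dx":-0.65,"dy":-1,"dz":0,"wx":0,"wy":0,"wz":0,"gripper":0}
    - {"dx":-0.65,"dy":-1,"dz":0,"wx":0,"wy":0,"wz":0,"gripper":0}
    - {"dx":-0.65,"dy":-1,"dz":0,"wx":0,"wy":0,"wz":0,"gripper":0}
    - {"dx":-0.65,"dy":-1,"dz":0,"wx":0,"wy":0,"wz":0,"gripper":0}
    - {"dx":-0.65,"dy":-1,"dz":0,"wx":0,"wy":0,"wz":0,"gripper":0}
    - {"dx":-0.65,"dy":-1,"dz":0,"wx":0,"wy":0,"wz":0,"gripper":0}
    - {"dx":-0.65,"dy":-1,"dz":0,"wx":0,"wy":0,"wz":0,"gripper":0}
    - {"dx":-0.65,"dy":-1,"dz":0,"wx":0,"wy":0,"wz":0,"gripper":0}

```text
time: 1.82
tool_pos: [0.3447, 0.1648, 0.3825]
ee_rot: [3.142, -0.0, 2.978]
wrist_force: [-0.1, 1.2, 0.2]
width: 0.094
finger_force: 0.0
```

Emit:
carry_out:
  deltas:
    - {"dx":-0.65,"dy":-1,"dz":0,"wx":0,"wy":0,"wz":0,"gripper":0}
    - {"dx":-0.65,"dy":-1,"dz":0,"wx":0,"wy":0,"wz":0,"gripper":0}
    - {"dx":-0.65,"dy":-1,"dz":0,"wx":0,"wy":0,"wz":0,"gripper":0}
    - {"dx":-0.65,"dy":-1,"dz":0,"wx":0,"wy":0,"wz":0,"gripper":0}
    - {"dx":-0.65,"dy":-1,"dz":0,"wx":0,"wy":0,"wz":0,"gripper":0}
    - {"dx":-0.65,"dy":-1,"dz":0,"wx":0,"wy":0,"wz":0,"gripper":0}
    - {"dx":-0.65,"dy":-1,"dz":0,"wx":0,"wy":0,"wz":0,"gripper":0}
    - {"dx":-0.65,"dy":-1,"dz":0,"wx":0,"wy":0,"wz":0,"gripper":0}
    - {"dx":-0.65,"dy":-1,"dz":0,"wx":0,"wy":0,"wz":0,"gripper":0}
    - {"dx":-0.65,"dy":-1,"dz":0,"wx":0,"wy":0,"wz":0,"gripper":0}
    - {"dx":-0.65,"dy":-1,"dz":0,"wx":0,"wy":0,"wz":0,"gripper":0}
    - {"dx":-0.65,"dy":-1,"dz":0,"wx":0,"wy":0,"wz":0,"gripper":0}
    - {"dx":-0.65,"dy":-1,"dz":0,"wx":0,"wy":0,"wz":0,"gripper":0}
    - {"dx":-0.65,"dy":-1,"dz":0,"wx":0,"wy":0,"wz":0,"gripper":0}
    - {"dx":-0.65,"dy":-1,"dz":0,"wx":0,"wy":0,"wz":0,"gripper":0}
    - {"dx":-0.65,"dy":-1,"dz":0,"wx":0,"wy":0,"wz":0,"gripper":0}
    - {"dx":-0.8,"dy":-0.9,"dz":0,"wx":0,"wy":0,"wz":0,"gripper":0}
    - {"dx":0,"dy":0,"dz":0,"wx":0,"wy":0,"wz":0,"gripper":0}
    - {"dx":0,"dy":0,"dz":0,"wx":0,"wy":0,"wz":0,"gripper":0}

```text
time: 3.4
tool_pos: [0.5106, -0.2048, 0.3813]
ee_rot: [3.14, -0.003, 2.976]
wrist_force: [-0.0, 0.3, -0.2]
width: 0.0942
finger_force: 0.0
```

```bash
python3 - <<'E'
from h import *
import cv2
o=robot.get_obs();print(o['time'],o['tool_pos'],o['ee_rot'],o['joint_positions'])
im=eyes.snapshot('wrist')[:,:,::-1].copy()
g=lambda v:Rz(-.1634)@v+[.5835,-.0841,0]
P=[g([-.068,-.13,.18]),g([0,-.13,.18]),g([.068,-.13,.18]),g([0,0,.18])]
p=proj('wrist',P);print(p.round())
for q in p: cv2.circle(im,tuple(int(v) for v in q),4,(0,255,0),1)
cv2.imwrite('pics/w2.png',im)
E
```

```text
3.4 [ 0.51064681 -0.20480288  0.38131606] [ 3.14037043e+00 -2.57648548e-03  2.97641855e+00] [-4.84643992e-01  8.76964715e-02  1.21582333e+00  3.64416134e-04
  1.84090281e+00 -1.89016790e+00]
[[323. 186.]
 [323. 246.]
 [324. 299.]
 [440. 246.]]
```

View pics/w2.png

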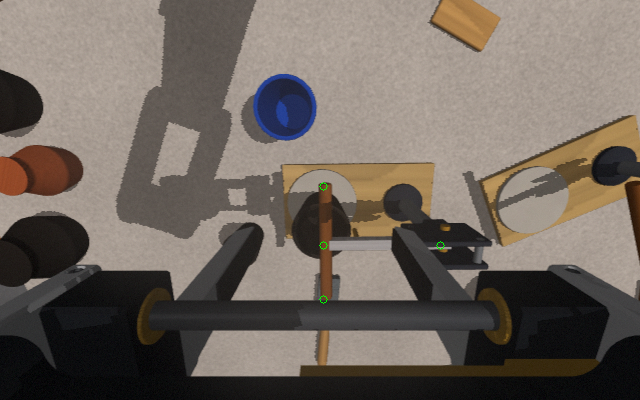

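The fit agrees: the handle runs along column 325 with its end at row 184, within about 2 mm of prediction. Descend and grip.

Emit:
carry_out:
  deltas:
    - {"dx":0,"dy":0.1,"dz":1,"wx":0,"wy":0,"wz":0,"gripper":0}
    - {"dx":0,"dy":0,"dz":1,"wx":0,"wy":0,"wz":0,"gripper":0}
    - {"dx":0,"dy":0,"dz":1,"wx":0,"wy":0,"wz":0,"gripper":0}
    - {"dx":0,"dy":0,"dz":1,"wx":0,"wy":0,"wz":0,"gripper":0}
    - {"dx":0,"dy":0,"dz":1,"wx":0,"wy":0,"wz":0,"gripper":0}
    - {"dx":0,"dy":0,"dz":1,"wx":0,"wy":0,"wz":0,"gripper":0}
    - {"dx":0,"dy":0,"dz":0.15,"wx":0,"wy":0,"wz":0,"gripper":0}
    - {"dx":0,"dy":0,"dz":0,"wx":0,"wy":0,"wz":0,"gripper":120}
    - {"dx":0,"dy":0,"dz":0,"wx":0,"wy":0,"wz":0,"gripper":180}
    - {"dx":0,"dy":0,"dz":0,"wx":0,"wy":0,"wz":0,"gripper":255}
    - {"dx":0,"dy":0,"dz":0,"wx":0,"wy":0,"wz":0,"gripper":255}
    - {"dx":0,"dy":0,"dz":0,"wx":0,"wy":0,"wz":0,"gripper":255}
    - {"dx":0,"dy":0,"dz":0,"wx":0,"wy":0,"wz":0,"gripper":255}

```text
time: 4.53
tool_pos: [0.5111, -0.2022, 0.2606]
ee_rot: [-3.141, 0.002, 2.978]
wrist_force: [-0.8, -0.1, -0.3]
width: 0.0573
finger_force: 0.0
```

Emit:
carry_out:
  deltas:
    - {"dx":0,"dy":0,"dz":0,"wx":0,"wy":0,"wz":0,"gripper":255}
    - {"dx":0,"dy":0,"dz":0,"wx":0,"wy":0,"wz":0,"gripper":255}
    - {"dx":0,"dy":0,"dz":0,"wx":0,"wy":0,"wz":0,"gripper":255}
    - {"dx":0,"dy":0,"dz":0,"wx":0,"wy":0,"wz":0,"gripper":255}
    - {"dx":0,"dy":0,"dz":0,"wx":0,"wy":0,"wz":0,"gripper":255}
    - {"dx":0,"dy":0,"dz":0,"wx":0,"wy":0,"wz":0,"gripper":255}
    - {"dx":0,"dy":0,"dz":0,"wx":0,"wy":0,"wz":0,"gripper":255}
    - {"dx":0,"dy":0,"dz":0,"wx":0,"wy":0,"wz":0,"gripper":255}

```text
time: 5.2
tool_pos: [0.5106, -0.2032, 0.2596]
ee_rot: [-3.139, -0.0, 2.977]
wrist_force: [-0.1, -4.4, -0.7]
width: 0.0133
finger_force: 30.0
```

Gripped (13 mm, 30 N). First half of the arc.

Emit:
carry_out:
  deltas:
    - {"dx":0,"dy":0.03,"dz":-0.65,"wx":0,"wy":0,"wz":0,"gripper":255}
    - {"dx":0,"dy":0.1,"dz":-0.64,"wx":0,"wy":0,"wz":0,"gripper":255}
    - {"dx":0,"dy":0.16,"dz":-0.63,"wx":0,"wy":0,"wz":0,"gripper":255}
    - {"dx":0,"dy":0.22,"dz":-0.61,"wx":0,"wy":0,"wz":0,"gripper":255}
    - {"dx":0,"dy":0.28,"dz":-0.59,"wx":0,"wy":0,"wz":0,"gripper":255}
    - {"dx":0,"dy":0.34,"dz":-0.55,"wx":0,"wy":0,"wz":0,"gripper":255}
    - {"dx":0,"dy":0,"dz":0,"wx":0,"wy":0,"wz":0,"gripper":255}

```text
time: 5.78
tool_pos: [0.514, -0.1809, 0.3361]
ee_rot: [-3.136, 0.002, 2.976]
wrist_force: [-4.4, -6.4, 1.1]
width: 0.0131
finger_force: 30.0
```

Emit:
carry_out:
  deltas:
    - {"dx":0,"dy":0.39,"dz":-0.52,"wx":0,"wy":0,"wz":0,"gripper":255}
    - {"dx":0,"dy":0.44,"dz":-0.48,"wx":0,"wy":0,"wz":0,"gripper":255}
    - {"dx":0,"dy":0.49,"dz":-0.43,"wx":0,"wy":0,"wz":0,"gripper":255}
    - {"dx":0,"dy":0.53,"dz":-0.38,"wx":0,"wy":0,"wz":0,"gripper":255}
    - {"dx":0,"dy":0.56,"dz":-0.32,"wx":0,"wy":0,"wz":0,"gripper":255}
    - {"dx":0,"dy":0.59,"dz":-0.27,"wx":0,"wy":0,"wz":0,"gripper":255}
    - {"dx":0,"dy":0.62,"dz":-0.21,"wx":0,"wy":0,"wz":0,"gripper":255}
    - {"dx":0,"dy":0,"dz":0,"wx":0,"wy":0,"wz":0,"gripper":255}

```text
time: 6.45
tool_pos: [0.5257, -0.1074, 0.3889]
ee_rot: [-3.14, 0.003, 2.979]
wrist_force: [-5.0, -3.1, 10.0]
width: 0.0131
finger_force: 30.0
```

Emit:
carry_out:
  deltas:
    - {"dx":0,"dy":0.63,"dz":-0.14,"wx":0,"wy":0,"wz":0,"gripper":255}
    - {"dx":0,"dy":0.65,"dz":-0.12,"wx":0,"wy":0,"wz":0,"gripper":255}
    - {"dx":0,"dy":0.65,"dz":-0.05,"wx":0,"wy":0,"wz":0,"gripper":255}
    - {"dx":0,"dy":0.65,"dz":0.05,"wx":0,"wy":0,"wz":0,"gripper":255}
    - {"dx":0,"dy":0.64,"dz":0.12,"wx":0,"wy":0,"wz":0,"gripper":255}
    - {"dx":0,"dy":0.62,"dz":0.18,"wx":0,"wy":0,"wz":0,"gripper":255}
    - {"dx":0,"dy":0,"dz":0,"wx":0,"wy":0,"wz":0,"gripper":255}

```text
time: 7.03
tool_pos: [0.5394, -0.0295, 0.3831]
ee_rot: [3.139, -0.001, 2.982]
wrist_force: [0.1, 0.5, 1.0]
width: 0.0133
finger_force: 30.0
```

The handle is at about 1.94 rad with low forces. Release and rise.

Emit:
carry_out:
  deltas:
    - {"dx":0,"dy":0,"dz":0,"wx":0,"wy":0,"wz":0,"gripper":160}
    - {"dx":0,"dy":0,"dz":0,"wx":0,"wy":0,"wz":0,"gripper":100}
    - {"dx":0,"dy":0,"dz":0,"wx":0,"wy":0,"wz":0,"gripper":60}
    - {"dx":0,"dy":0,"dz":0,"wx":0,"wy":0,"wz":0,"gripper":60}
    - {"dx":0,"dy":0,"dz":0,"wx":0,"wy":0,"wz":0,"gripper":60}
    - {"dx":0,"dy":0,"dz":0,"wx":0,"wy":0,"wz":0,"gripper":60}
    - {"dx":0,"dy":0,"dz":0,"wx":0,"wy":0,"wz":0,"gripper":60}
    - {"dx":0,"dy":0,"dz":0,"wx":0,"wy":0,"wz":0,"gripper":60}
    - {"dx":0,"dy":0,"dz":-0.5,"wx":0,"wy":0,"wz":0,"gripper":60}
    - {"dx":0,"dy":0,"dz":-1,"wx":0,"wy":0,"wz":0,"gripper":60}
    - {"dx":0,"dy":0,"dz":-1,"wx":0,"wy":0,"wz":0,"gripper":60}
    - {"dx":0,"dy":0,"dz":-1,"wx":0,"wy":0,"wz":0,"gripper":60}
    - {"dx":0,"dy":0,"dz":-1,"wx":0,"wy":0,"wz":0,"gripper":60}
    - {"dx":0,"dy":0,"dz":0,"wx":0,"wy":0,"wz":0,"gripper":60}
    - {"dx":0,"dy":0,"dz":0,"wx":0,"wy":0,"wz":0,"gripper":60}

```text
time: 8.28
tool_pos: [0.5389, -0.0326, 0.4761]
ee_rot: [3.142, 0.004, 2.978]
wrist_force: [-0.3, -0.6, -0.7]
width: 0.0722
finger_force: 0.0
```

```bash
python3 - <<'E'
from h import *
import cv2
im=np.hstack([eyes.snapshot('scene')[150:320,190:460],eyes.snapshot('side')[90:345,280:440][:170*255//170]][0:1])
s=eyes.snapshot('side')[85:345,280:440]; a=cv2.copyMakeBorder(im,0,s.shape[0]-im.shape[0],0,0,0)
cv2.imwrite('pics/f.png',cv2.resize(np.hstack([a,s]),None,fx=1.8,fy=1.8)[:,:,::-1])
E
```

```text
(no output)
```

View pics/f.png

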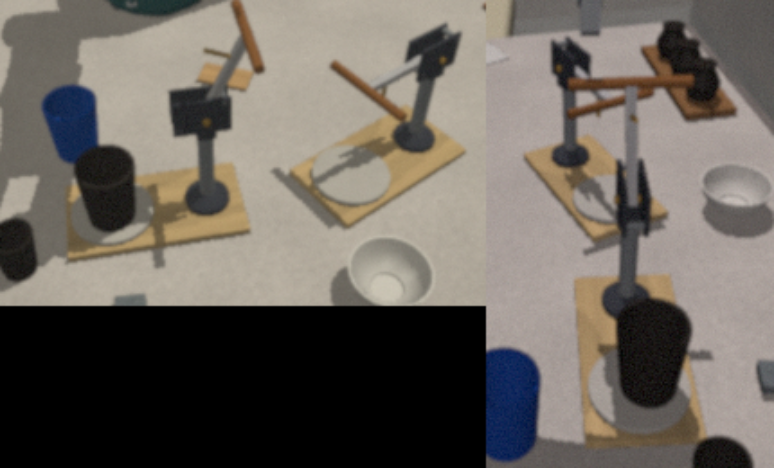

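The arm leans back open past upright: the handle is at crop (248,35), beyond the post at (206,120). The pot stands undisturbed at (107,190), the spare arm is still down at (370,90), and the gripper is clear.

```bash
python3 -c "
from bench import robot
print(robot.close_job())"
```

```text
the job is handed in; nothing more can be done
None
```

The arm over the dark pot now leans open past upright on its own, with the pot undisturbed, the other gauge's arm still down and the gripper clear; the job was handed in after about 8.4 s, with no verdict returned.

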